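Refit the scraps caddy's lid and try the pedal

ROBOT

A 6-joint arm with a two-finger parallel gripper is mounted at the origin on the work surface; the furniture and walls round the work are solid. World frame = base frame: x ahead of the robot, y to its left, z up, the work surface at z = 0. Lengths are in m, angles in rad, forces in N, time in s.
With the tool pointing down it reaches from about 0.375 to 0.975 m from the base axis. Payload 3.8 kg.
Tool frame: the origin (TCP) lies midway between the tips of the shut fingers; the grasp point (between the pads) lies 19 mm behind it; z points along the fingers, y is the line along which they close (so a half turn about z gives the same grasp; the last joint's range is limited). The gripper opens to 88 mm and grips with 3 to 60 N. Pads are 18 mm wide; open, the fingers measure 123 mm over their backs; the gripper's body (75 mm by 187 mm) begins 45 mm behind the grasp point.
Start: joints at [-1.336, 0.264, 1.604, -0, 1.274, -0.037], TCP at [0.181, -0.65, 0.239] pointing down, gripper open.
Joint ranges: [-2.63, 2.63], [-0.94, 2.18], [0.31, 2.57], [-1.31, 4.45], [0, 2.66], [-2.55, 2.55]. Speed limits (rad/s): [2.57, 2.57, 3.14, 3.14, 3.14, 3.14].

INTERFACE

Orientations are given as a rotation vector (axis times angle).
In Python, from cell import manip, inverse_kinematics, cams, order gives the robot as it stands. Calls block until the motion is done:
- manip.move_pose(position, orientation): joint-space move of the TCP to a pose.
- manip.move_linear(position, rate=0.15, rot=None): straight line of the TCP; rot=None keeps the orientation; rate is the mean speed in m/s.
- manip.set_joints(angles): joint-space move.
- manip.set_gripper(opening, force=None): finger opening in m; force is the grip in N (None keeps the last); returns when the fingers have stopped.
- manip.dwell(seconds).
- inverse_kinematics(position, orientation): joint angles nearest the present ones, or None.
- manip.state(): the state.
- cams.capture(name): name is "scene" or "top"; returns a dict with "image" (480x640x3 uint8, blue, green, red), "z_map" (480x640 float32, m along the optical axis (not along the pixel's ray), 0 where there is no reading), "intrinsics" (3x3 intrinsics, pixels), "k1" (the pictures are not rectified: a ray, as slopes to the right and down, at radius r is drawn at 1 + k1 r^2 times it, then the intrinsics apply), "position" and "orientation" of the camera in the world. Camera axes: x right, y down, z forward; pixel columns grow to the right and rows downward; lengths in m; the calibration is good to about 2 mm. A picture is of the moment at which its call begins.
A pose or a line that the arm cannot do raises manip.IKError and nothing moves.
- order.close_job(): hands the job in; it is judged then, once.
The state is a dict: "clock": time; "joint_pos": joint angles; "joint_velocities": joint speeds; "tau": joint torques, N m; "tool_pos": TCP position; "tcp_rot": TCP orientation; "contact_force": force on the tool from outside, world axes, zero at the start; "moment": the same for the moment, N m; "gripper_width": finger opening in m; "grasp_force": force on a finger pad.
Only numpy, scipy, OpenCV 4.12 (cv2) and the standard library are available. Lean on these libraries where they do the work, as an engineer would, in place of code of your own. Each camera call takes 0.05 s, during which the arm holds its last target. There are 200 camera calls.

TASK

Put the washed wooden lid back on the scraps caddy: hold it tilted, slip its tongue under the bridge at the back of the steel lid frame, then swing its front down until it lies flat on the frame behind the front lip, and let go of it. Then try the pedal: press it until the lid stands wide open (the pedal practically at its stop), hold it so for about a second, and ease the pedal back up so that the lid comes down gently, without slamming, and is shut with the lid still in place. Leave the other things alone.

Things in the scene. Friction and masses are not known exactly. Their poses are not given: they have to be found in the camera images.
- caddy: White scraps caddy, fixed to the worktop: a box-shaped pail 170 (x) x 160 (y) mm, rim 155 mm above the worktop, on a recessed plinth. Origin: centre of its underside. Its own +x points to its back (hinge side), so its front with the pedal faces -x, roughly towards the robot.
- lid_frame (a joint): Steel frame that carries the lid, lying on the caddy's rim; hinge along the caddy's back edge, 90 mm behind the caddy's centre, 156 mm up. 0 = shut (level), grows in rad as its front rises, 0.9 = fully open. Linked to the pedal: angle = 3.75 x pedal angle. It falls shut by its own weight when nothing holds the pedal.
- frame_seat (a point): On the lid frame, where the middle of the tongue's tip belongs: on the frame's flat top (162 mm above the worktop when shut), at the foot of the upright back stop. Axes as the caddy's when shut; moves with the frame. In front of it a full-width flat deck reaches 44 mm forward, then come two side bars and a front bar at the same height.
- frame_bridge (a point): On the lid frame: middle of the lower front edge of the bridge over the seat (a low slot). It is 18 mm above the frame top and 14 mm in front of the back stop; the bridge is 6 mm thick, and the slot under it is 100 mm wide (y).
- frame_lip (a point): On the lid frame: middle of the top inner edge of the upright lip at its front, 12 mm above the frame top and 176 mm in front of the back stop. The lip is 100 mm wide (y) and 5 mm thick.
- lid: Loose pale wooden lid, lying flat on the worktop on the robot's right: board 150 (x) x 140 (y) x 8 mm with a tongue at its +x edge and, in the middle of its top, an upright fin as handle: 60 mm long (x), 12 thick (y), its top 45 mm above the lid's underside. Origin: centre of the board's underside. About 0.16 kg. The tongue points away from the robot at the start, turned up to 0.4 rad.
- lid_tongue (a point): Middle of the lower edge of the tongue's tip, 92 mm in +x from the lid's origin. The tongue is 17 mm long, 76 mm wide, 6 mm thick, flush with the underside of the board; the lid is 167 mm long in all.
- pedal: The caddy's pedal, a lever that sticks out at the foot of the front. Origin: on its axis, which runs along the caddy's y, 45 mm above the worktop under the caddy's centre. It turns 0.24 rad from up (lid shut) to fully down at its stop (frame at 0.9 rad). Holding it down with the lid on takes about 5 to 12 N.
- pedal_pad (a point): Centre of the top of the dark rubber tread at the end of the pedal, 42 (x) x 76 (y) x 9 mm; it lies 103 mm in front of the pedal's axis; 51 mm above the worktop when up, about 25 mm lower when fully down. The lid frame's front edge hangs over it, 105 mm higher; the tread reaches only 27 mm further out, so a tool pressing it must lean back, its upper end away from the caddy.
- tumbler: Bystander: clear drinking glass, 81 mm wide, 91 tall, at the back left. Leave it where it is.
- candle_jar: Bystander: candle in a glass jar, 76 mm wide, 90 tall, on the left. Leave it where it is.
- spoon_dish: Bystander: small dark wooden oval dish, 56 x 92 x 14 mm, lying between the lid and the caddy. Leave it where it is.
- salt_shaker: Bystander: salt shaker, 44 mm wide, 90 tall, on the left, near the robot. Leave it where it is.

How it is judged:
By the outcome, as a careful person would: the job done as asked, in the order asked, and still so for the second after the job is handed in, with the robot touching nothing.
It also fails if it takes over 58 s, if anything falls off the work surface, if the arm or the gripper's body presses on something with over 40 N, if the wrist force passes 120 N, or if a joint passes its speed limit or range.

## Working session

There is one attempt and no reset: what is moved stays moved. The work goes in short steps, each a Python script; the robot and the scene stay as the last script left them, time stands still between calls to the robot, and variables do not carry over. Pictures are saved under pics/ and viewed, at most 10 in all, crops included, and the job is handed in when it is done.

```bash
ls; mkdir -p pics
python3 - <<'E'
from cell import manip,cams
import cv2,numpy as np
ims=[]
for n in("scene","top"):
    c=cams.capture(n); np.savez(f"pics/{n}0.npz",**c); cv2.imwrite(f"pics/{n}0.png",c["image"])
    print(n,c["intrinsics"].tolist() if hasattr(c["intrinsics"],'tolist') else c["intrinsics"],c["k1"],c["position"],c["orientation"])
print(manip.state())
E
```

```text
pics
scene [[455.58684720762756, 0.0, 314.5039558371172], [0.0, 455.58684720762756, 243.64536354872442], [0.0, 0.0, 1.0]] -0.010759274682883048 [0.99744674 0.11233555 1.00615917] [-1.98015599 -1.86913294  0.514184  ]
top [[492.9694934514725, 0.0, 324.6426765715371], [0.0, 492.9694934514725, 233.14491227329682], [0.0, 0.0, 1.0]] -0.07266939529120027 [0.18239798 0.13670682 1.53524519] [-2.09911439  2.12936651 -0.22777266]
{'clock': 0.1, 'joint_pos': array([-1.33590028e+00,  2.64676053e-01,  1.60521153e+00,  3.40700456e-06,
        1.27370563e+00, -3.69397704e-02]), 'joint_velocities': array([-0.00022773, -0.00140496, -0.00194973,  0.00066614, -0.00060679,
        0.00012342]), 'tau': array([-6.03559511e-04, -5.03618896e+01, -3.58069360e+01,  7.30739557e-02,
        2.32833676e-02, -6.50616585e-05]), 'tool_pos': array([ 0.18106381, -0.64960555,  0.23752769]), 'tcp_rot': array([-3.11064639e+00, -4.25413859e-01,  3.05242941e-04]), 'contact_force': array([-0.81387722, -0.3823777 , -0.32555156]), 'moment': array([-0.02052441, -0.04064167, -0.02569903]), 'grasp_force': 0.0, 'gripper_width': 0.08796399590430556}
```

View pics/scene0.png

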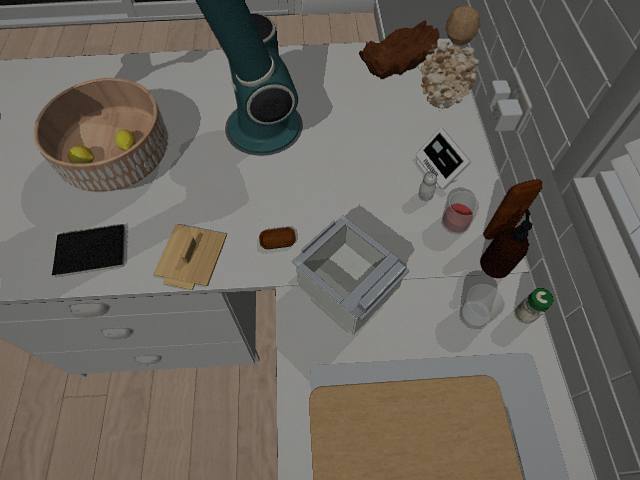

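View pics/top0.png

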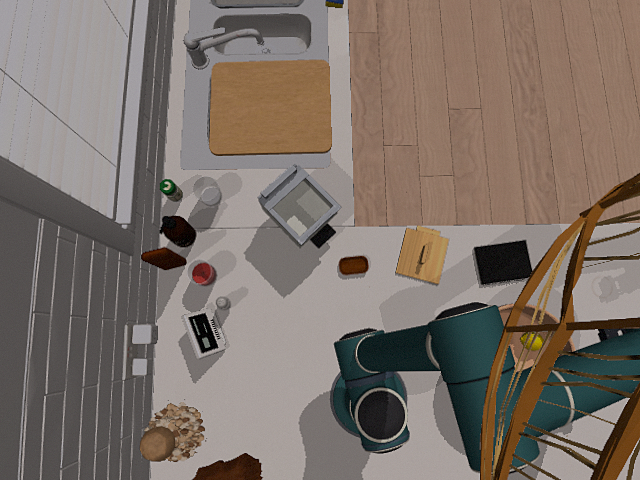

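The scene view shows the lid at about (190,255) with its tongue pointing down at (180,285), and the caddy at (350,270). In the top view the lid is at (422,255), the caddy at (300,205), the pedal pad at (323,236) and the dish at (353,265). The caddy is yawed by about 0.6.

```bash
cat > h.py <<'E'
import numpy as np,cv2
from scipy.spatial.transform import Rotation as R
def cloud(c):
    v,u=np.mgrid[0:480,0:640]
    p=cv2.undistortPoints(np.stack([u,v],-1).reshape(-1,1,2).astype(float),c["intrinsics"],np.array([float(c["k1"]),0,0,0])).reshape(480,640,2)
    z=np.array(c["z_map"],float)
    P=np.dstack([p[...,0]*z,p[...,1]*z,z])@R.from_rotvec(c["orientation"]).as_matrix().T+c["position"]
    P[z<=0]=np.nan
    return P
def rays(c,uv):
    p=cv2.undistortPoints(np.array(uv,float).reshape(-1,1,2),c["intrinsics"],np.array([float(c["k1"]),0,0,0])).reshape(-1,2)
    return np.array(c["position"]),np.c_[p,np.ones(len(p))]@R.from_rotvec(c["orientation"]).as_matrix().T
def on_plane(c,uv,h):
    o,d=rays(c,uv); return o+d*((h-o[2])/d[:,2])[:,None]
E
python3 - <<'E'
from h import *
big=np.zeros((560,1000,3),np.uint8)
for i,n in enumerate(("scene","top")):
    c=dict(np.load(f"pics/{n}0.npz")); P=cloud(c); im=c["image"]
    hsv=cv2.cvtColor(im,cv2.COLOR_BGR2HSV)
    x0,x1,y0,y1=((150,232,220,292),(392,455,222,288))[i]
    w=np.zeros((480,640),np.uint8); w[y0:y1,x0:x1]=cv2.inRange(hsv,(8,60,60),(30,255,255))[y0:y1,x0:x1]
    cs=max(cv2.findContours(w,0,1)[0],key=cv2.contourArea)
    q=on_plane(c,cs.reshape(-1,2),.008)[:,:2]
    r=cv2.minAreaRect((q*1000).astype(np.float32)); print(n,"lid outline rect",r,cv2.boxPoints(r).tolist())
    Q=P[w>0]; print("zmed",np.nanmedian(Q[:,2]))
    F=Q[(Q[:,2]>.03)&(Q[:,2]<.06)]; print("fin",len(F),F.mean(0) if len(F) else 0, np.nanpercentile(Q[:,2],[5,50,99]))
    reg=((285,210,415,335),(250,155,350,255))[i]
    m=np.zeros((480,640),bool); m[reg[1]:reg[3],reg[0]:reg[2]]=1
    for a,b in((.04,.058),(.155,.168),(.169,.179),(.180,.2)):
        s=m&(P[...,2]>a)&(P[...,2]<b); S=P[s][:,:2]
        if len(S)<5: print(a,len(S));continue
        if a==.04: s=s&(im.max(2)<60); S=P[s][:,:2]
        if len(S)<5: continue
        r=cv2.minAreaRect((S*1000).astype(np.float32)); print(a,len(S),S.mean(0),r,"z",np.median(P[s][:,2]))
    x,y,X,Y=reg
    crop=im[y:Y,x:X]; big_i=cv2.resize(crop,(400,400),interpolation=cv2.INTER_CUBIC)
    big[:400,i*400:(i+1)*400]=big_i
cv2.imwrite("pics/crops.png",big[:400,:800])
E
```

```text
scene lid outline rect ((437.9334411621094, -182.98028564453125), (141.58831787109375, 168.71438598632812), 73.97852325439453) [[337.31378173828125, -227.74227905273438], [499.4750061035156, -274.30706787109375], [538.5531005859375, -138.21829223632812], [376.3918762207031, -91.65350341796875]]
zmed 0.009145271899795304
fin 126 [ 0.43229219 -0.18100724  0.0442519 ] [0.00566616 0.00914527 0.04662871]
0.155 2582 [0.57490829 0.20138842] ((563.9871826171875, 201.17626953125), (193.00830078125, 162.01138305664062), 42.74924087524414) z 0.16326169135973345
0.169 211 [0.54931192 0.17819271] ((563.6085205078125, 198.3019256591797), (188.0109405517578, 121.30518341064453), 42.908721923828125) z 0.17458825241232245
0.18 626 [0.62568209 0.25531311] ((623.727294921875, 256.5300598144531), (20.65241241455078, 124.923583984375), 43.310550689697266) z 0.18726628160454917
top lid outline rect ((439.79302978515625, -188.84176635742188), (199.779541015625, 195.31167602539062), 89.2542953491211) [[340.8454284667969, -287.4521179199219], [536.1405639648438, -289.9940185546875], [538.7406005859375, -90.23141479492188], [343.44549560546875, -87.68951416015625]]
zmed 0.007338542446883256
fin 79 [ 0.42833971 -0.18093726  0.04302881] [-0.8986919   0.00733854  0.04519589]
0.04 294 [0.48949432 0.13190448] ((490.4209899902344, 131.2864532470703), (39.19001007080078, 74.44844055175781), 42.036251068115234) z 0.05107805714329605
0.155 1370 [0.56670062 0.20719854] ((563.647705078125, 201.67919921875), (192.449462890625, 159.95123291015625), 42.81385040283203) z 0.16179424816614718
0.169 89 [0.52624337 0.16792558] ((560.7890625, 201.89431762695312), (192.4700164794922, 149.38037109375), 39.40104675292969) z 0.17368239728820245
0.18 297 [0.62195572 0.2561913 ] ((561.8375854492188, 200.78970336914062), (188.18675231933594, 123.21414184570312), 42.6871452331543) z 0.18587776055839433
```

View pics/crops.png

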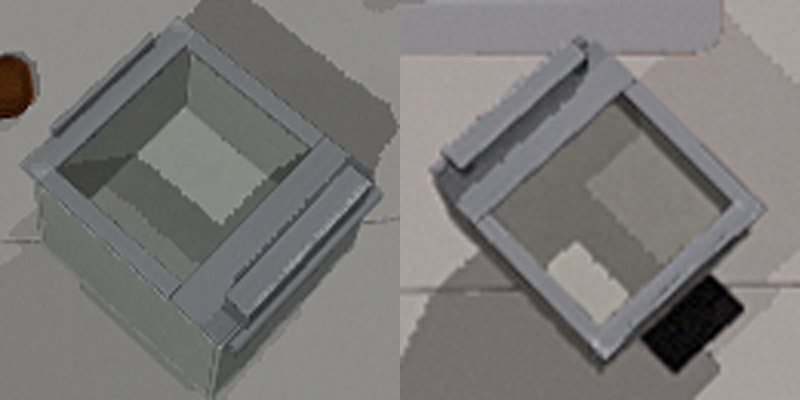

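The crops show the bridge at the back (upper left in the top view), the lip and pad at the front. I get a caddy yaw of 0.747, its centre at (0.565, 0.201), and the lid origin at (0.430, -0.181) with yaw -0.28. Next I check reach for all phases, then grasp.

```bash
cat >> h.py <<'E'
YAW=.747; C=np.array([.5648,.2013,0]); fx=np.array([np.cos(YAW),np.sin(YAW),0]); fy=np.array([-fx[1],fx[0],0]); ez=np.array([0,0,1.])
SEAT=C+.0835*fx+.162*ez
def lidrot(yaw,a): # lid with front raised by a
    return R.from_euler('zy',[yaw,a]).as_matrix()
def tool(L,s=1): # tool z = -lid z, tool y = s*lid y
    z=-L[:,2]; y=s*L[:,1]; return np.c_[np.cross(y,z),y,z]
def rv(M): return R.from_matrix(M).as_rotvec()
def tool_for_tip(tip,a,g,s=1,yaw=YAW):
    """TCP pose so that the tongue tip is at tip; g = TCP in the lid frame"""
    L=lidrot(yaw,a); return tip+L@(np.asarray(g)-[.092,0,0]), rv(tool(L,s))
E
python3 - <<'E'
from h import *
from cell import inverse_kinematics as ik
f=lambda j: None if j is None else np.round(j,2).tolist()
g=[0,0,.013]
for s in(1,-1):
    print("s",s,"pick",f(ik([.430,-.181,.15],rv(tool(lidrot(-.28,0),s)))),f(ik([.430,-.181,.013],rv(tool(lidrot(-.28,0),s)))))
    for a in(0,.2,.35):
        for d,h in((.06,.1),(.0045,.002)):
            p,o=tool_for_tip(SEAT-d*fx+h*ez,a,g,s); print(" place",a,d,f(ik(p,o)))
    for lean in(.45,.6):
      for dy in(0,-.3,-.5):
        for z in(.1,.025):
          p=C-.108*fx+z*ez; print(" pedal",lean,dy,z,f(ik(p,rv(tool(lidrot(YAW+dy,-lean),s)))))
E
```

```text
s 1 pick [-0.45, -0.06, 2.13, 0.0, 1.07, -1.74] [-0.45, 0.14, 2.23, 0.0, 0.77, -1.74]
 place 0 0.06 [0.25, -0.02, 1.85, 0.0, 1.31, -2.07]
 place 0 0.0045 [0.29, 0.15, 1.86, 0.0, 1.13, -2.03]
 place 0.2 0.06 [0.22, 0.11, 1.71, 0.04, 1.52, -2.11]
 place 0.2 0.0045 [0.26, 0.27, 1.71, 0.05, 1.36, -2.07]
 place 0.35 0.06 [0.2, 0.21, 1.6, 0.07, 1.68, -2.12]
 place 0.35 0.0045 [0.24, 0.36, 1.59, 0.08, 1.53, -2.09]
 pedal 0.45 0 0.1 [0.29, -0.17, 2.4, -0.27, 0.49, -1.81]
 pedal 0.45 0 0.025 [0.29, -0.01, 2.45, -0.44, 0.3, -1.63]
 pedal 0.45 -0.3 0.1 [0.29, -0.17, 2.4, -0.27, 0.49, -1.51]
 pedal 0.45 -0.3 0.025 [0.29, -0.01, 2.45, -0.44, 0.3, -1.33]
 pedal 0.45 -0.5 0.1 [0.29, -0.17, 2.4, -0.27, 0.49, -1.31]
 pedal 0.45 -0.5 0.025 [0.29, -0.01, 2.45, -0.44, 0.3, -1.13]
 pedal 0.6 0 0.1 [0.33, -0.21, 2.5, -0.59, 0.34, -1.48]
 pedal 0.6 0 0.025 [0.33, -0.03, 2.54, -1.27, 0.19, -0.77]
 pedal 0.6 -0.3 0.1 [0.33, -0.21, 2.5, -0.59, 0.34, -1.18]
 pedal 0.6 -0.3 0.025 [0.33, -0.03, 2.54, -1.27, 0.19, -0.47]
 pedal 0.6 -0.5 0.1 [0.33, -0.21, 2.5, -0.59, 0.34, -0.98]
 pedal 0.6 -0.5 0.025 [0.33, -0.03
[... 368 characters left out ...]
, 1.02]
 place 0.35 0.0045 [0.24, 0.36, 1.59, 0.08, 1.53, 1.05]
 pedal 0.45 0 0.1 [0.29, -0.17, 2.4, -0.27, 0.49, 1.33]
 pedal 0.45 0 0.025 [0.29, -0.01, 2.45, -0.44, 0.3, 1.51]
 pedal 0.45 -0.3 0.1 [0.29, -0.17, 2.4, -0.27, 0.49, 1.63]
 pedal 0.45 -0.3 0.025 [0.29, -0.01, 2.45, -0.44, 0.3, 1.81]
 pedal 0.45 -0.5 0.1 [0.29, -0.17, 2.4, -0.27, 0.49, 1.83]
 pedal 0.45 -0.5 0.025 [0.29, -0.01, 2.45, -0.44, 0.3, 2.01]
 pedal 0.6 0 0.1 [0.33, -0.21, 2.5, -0.59, 0.34, 1.67]
 pedal 0.6 0 0.025 [0.33, -0.03, 2.54, -1.27, 0.19, 2.37]
 pedal 0.6 -0.3 0.1 [0.33, -0.21, 2.5, -0.59, 0.34, 1.97]
 pedal 0.6 -0.3 0.025 None
 pedal 0.6 -0.5 0.1 [0.33, -0.21, 2.5, -0.59, 0.34, 2.17]
 pedal 0.6 -0.5 0.025 None
```

Euler order must be intrinsic; I fix that, recheck, and pick the lid.

```bash
sed -i "s/'zy'/'ZY'/" h.py
python3 - <<'E'
from h import *
from cell import manip,cams,inverse_kinematics as ik
f=lambda j: None if j is None else np.round(j,2).tolist()
g=[0,0,.013]
for s in(-1,1):
    for a in(0,.35):
        p,o=tool_for_tip(SEAT-.0045*fx+.002*ez,a,g,s); print(" place",s,a,f(ik(p,o)))
    for lean in(.45,.6):
      for dy in(0,-.3,-.5):
          p=C-.108*fx+.025*ez; print(" pedal",s,lean,dy,f(ik(p,rv(tool(lidrot(YAW+dy,-lean),s)))))
s=-1; o=rv(tool(lidrot(-.28,0),s))
manip.move_pose([.430,-.181,.12],o)
manip.move_linear([.430,-.181,.013],rate=.12)
print(manip.state()["contact_force"])
manip.set_gripper(0,force=40); st=manip.state(); print(st["gripper_width"],st["grasp_force"])
manip.move_linear([.430,-.181,.33],rate=.25)
st=manip.state(); print(st["clock"],st["gripper_width"],st["grasp_force"],st["contact_force"])
c=cams.capture("scene"); np.savez("pics/s1.npz",**c); cv2.imwrite("pics/s1.png",c["image"][100:400,60:460])
E
```

```text
place -1 0 [0.29, 0.15, 1.86, 0.0, 1.13, 1.12]
 place -1 0.35 [0.37, 0.35, 1.58, -0.13, 1.53, 1.22]
 pedal -1 0.45 0 [0.01, 0.02, 2.41, 0.71, 0.46, 0.22]
 pedal -1 0.45 -0.3 [0.11, -0.02, 2.45, 0.49, 0.31, 0.8]
 pedal -1 0.45 -0.5 [0.19, -0.02, 2.46, 0.1, 0.26, 1.43]
 pedal -1 0.6 0 [-0.08, 0.02, 2.49, 1.16, 0.47, -0.28]
 pedal -1 0.6 -0.3 [0.06, -0.04, 2.55, 1.27, 0.22, -0.01]
 pedal -1 0.6 -0.5 [0.18, -0.05, 2.56, 0.81, 0.05, 0.71]
 place 1 0 [0.29, 0.15, 1.86, 0.0, 1.13, -2.03]
 place 1 0.35 [0.37, 0.35, 1.58, -0.13, 1.53, -1.92]
 pedal 1 0.45 0 None
 pedal 1 0.45 -0.3 [0.11, -0.02, 2.45, 0.49, 0.31, -2.35]
 pedal 1 0.45 -0.5 [0.19, -0.02, 2.46, 0.1, 0.26, -1.71]
 pedal 1 0.6 0 None
 pedal 1 0.6 -0.3 None
 pedal 1 0.6 -0.5 [0.18, -0.05, 2.56, 0.81, 0.05, -2.43]
[0.51283243 0.24891906 0.36270961]
0.01148596306213616 39.999969759956
5.6583 0.011706114471270406 39.99988770112395 [ 0.56912901  0.96078271 -1.33552946]
```

View pics/s1.png

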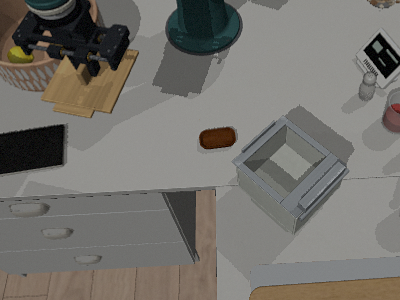

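The lid is held level in the gripper, with the tongue at about (75,110) in the crop; dish and caddy are undisturbed. Moving to the tilted pre-insertion pose and measuring the tongue there.

Run:
```python
from h import *
from cell import manip,cams
g=[0,0,.013]; s=-1
p,o=tool_for_tip(SEAT-.05*fx+.12*ez,.33,g,s); manip.move_pose(p,o)
p,o=tool_for_tip(SEAT-.05*fx+.03*ez,.33,g,s); manip.move_linear(p,rate=.15)
st=manip.state(); print(st["clock"],st["tool_pos"]-p,st["gripper_width"],st["contact_force"])
c=cams.capture("scene"); np.savez("pics/s2.npz",**c); im=c["image"]
P=cloud(c); hsv=cv2.cvtColor(im,cv2.COLOR_BGR2HSV)
w=cv2.inRange(hsv,(8,60,60),(30,255,255))>0
L=lidrot(YAW,.33); 
# wood points expressed in the lid frame expected
org=(SEAT-.05*fx+.03*ez)-L@[.092,0,0]
Q=(P-org)@L
m=w&(np.abs(Q[...,0])<.13)&(np.abs(Q[...,1])<.11)&(np.abs(Q[...,2]-.007)<.015)
q=Q[m]; print(len(q),np.percentile(q,[0.5,50,99.5],axis=0).round(4).tolist())
t=q[(q[:,0]>.08)]; print("tongue y",np.percentile(t[:,1],[2,98]),"z",np.median(t[:,2]),"tip x",np.percentile(t[:,0],[90,98,100]))
b=q[q[:,0]<.07]; A=np.c_[b[:,:2],np.ones(len(b))]; print("plane",np.linalg.lstsq(A,b[:,2],rcond=None)[0])
x,y=270,180; cv2.imwrite("pics/s2.png",cv2.resize(im[y:y+180,x:x+200],None,fx=3,fy=3))
```

```text
7.8333 [ 0.00051562 -0.00034142  0.00091055] 0.011674736947952307 [ 0.20127457 -0.11911823  0.02575676]
3021 [[-0.0741, -0.0688, 0.0049], [0.0381, -0.0074, 0.01], [0.0911, 0.0693, 0.0139]]
tongue y [-0.03610436  0.0368147 ] z 0.007924532674417041 tip x [0.09096492 0.09139023 0.09160421]
plane [0.00144559 0.00270889 0.01013793]
```

View pics/s2.png

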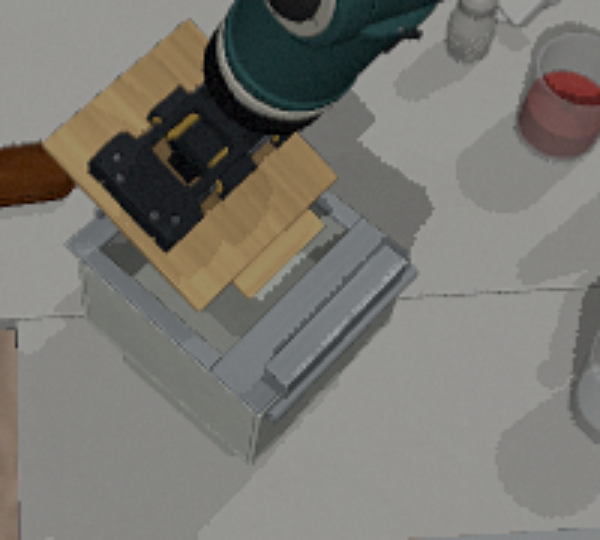

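The tilted lid is over the caddy with its tongue (280,255) aligned in front of the bridge (337,318). The lid frame is within about 1–2 mm of the plan, so I insert and swing it down.

Run:
```python
from h import *
from cell import manip,cams
g=[0,0,.013]; s=-1
def go(d,h,a,rate):
    p,o=tool_for_tip(SEAT-d*fx+h*ez,a,g,s); manip.move_linear(p,rate=rate,rot=o)
    st=manip.state(); print(d,h,a,round(st["clock"],2),st["contact_force"].round(1)); return np.linalg.norm(st["contact_force"])
go(.05,.004,.33,.08)
for d in(.03,.018,.011,.0045):
    if go(d,.004,.33,.06)>8: print("contact"); break
else:
    for a,h in((.26,.0035),(.2,.003),(.14,.0025),(.08,.002),(.04,.002),(.0,.0015)):
        if go(.0045,h,a,.05)>12: print("contact"); break
print(manip.state()["gripper_width"])
c=cams.capture("scene"); np.savez("pics/s3.npz",**c); im=c["image"]
x,y=270,180; cv2.imwrite("pics/s3.png",cv2.resize(im[y:y+180,x:x+200],None,fx=3,fy=3))
```

```text
0.05 0.004 0.33 8.36 [ 0.3 -0.3 -0.3]
0.03 0.004 0.33 8.84 [-0.8 -0.6 -1.6]
0.018 0.004 0.33 9.19 [ 0.2 -0.1 -1.5]
0.011 0.004 0.33 9.46 [-0.   0.2 -0.3]
0.0045 0.004 0.33 9.72 [-0.3  0.2 -2.2]
0.0045 0.0035 0.26 10.01 [ 0.  -0.1 -1.9]
0.0045 0.003 0.2 10.28 [-0.8 -0.8 -1.2]
0.0045 0.0025 0.14 10.56 [-0.8 -0.3 -1.7]
0.0045 0.002 0.08 10.83 [-0.2  0.8 -1.1]
0.0045 0.002 0.04 11.08 [-0.5  0.6 -1.7]
0.0045 0.0015 0.0 11.33 [-0.2  0.2 -0. ]
0.011588380006373614
```

View pics/s3.png

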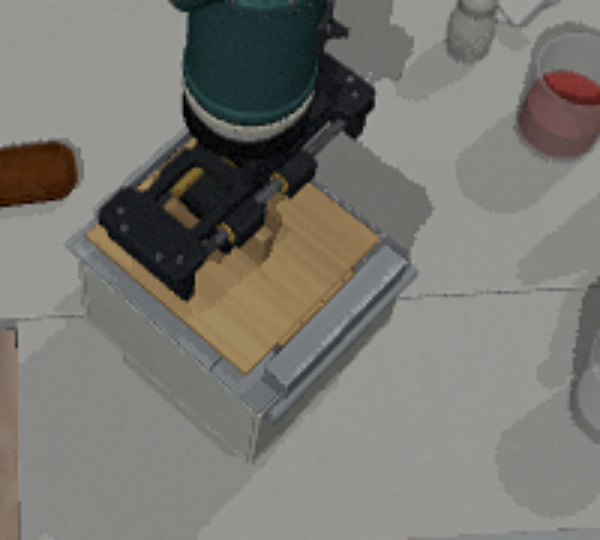

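The lid lies flat on the frame, its tongue under the bridge (edge at 315,310) and its front behind the lip. Releasing, retreating, and verifying numerically.

Run:
```python
from h import *
from cell import manip,cams
g=[0,0,.013]; s=-1
p,o=tool_for_tip(SEAT-.0045*fx+.0005*ez,0,g,s); manip.move_linear(p,rate=.02); print(manip.state()["contact_force"].round(1))
manip.set_gripper(.04); manip.dwell(.2)
manip.move_linear(p+.13*ez,rate=.2)
q=C-.35*fx+.30*ez; lean=.45
manip.move_pose([.40,-.05,.33],rv(tool(lidrot(YAW-.3,0),s)))
manip.set_gripper(0)
c=cams.capture("scene"); np.savez("pics/s4.npz",**c); im=c["image"]
c2=cams.capture("top"); 
for c in(c,c2):
    P=cloud(c); w=cv2.inRange(cv2.cvtColor(c["image"],cv2.COLOR_BGR2HSV),(8,60,60),(30,255,255))>0
    Q=(P-C)@np.c_[fx,fy,ez]
    m=w&(np.abs(Q[...,:2])<.12).all(2)&(np.abs(Q[...,2]-.17)<.012); b=Q[m]
    print(len(b),np.percentile(b,[.5,50,99.5],axis=0).round(4).tolist(),"plane",np.linalg.lstsq(np.c_[b[:,:2],np.ones(len(b))],b[:,2],rcond=None)[0].round(4))
x,y=270,180; cv2.imwrite("pics/s4.png",cv2.resize(np.hstack([im[y:y+180,x:x+180],c2["image"][120:300,220:400]]),None,fx=2.2,fy=2.2))
st=manip.state(); print(st["clock"])
```

```text
[-0.7  0.9 -2. ]
4083 [[-0.0851, -0.0678, 0.1665], [-0.0044, -0.007, 0.1714], [0.0655, 0.0705, 0.1779]] plane [-0.0015  0.0033  0.1714]
2456 [[-0.0861, -0.0686, 0.1613], [-0.0104, 0.0051, 0.1699], [0.0738, 0.0708, 0.1781]] plane [-0.003   0.003   0.1699]
15.1333
```

View pics/s4.png

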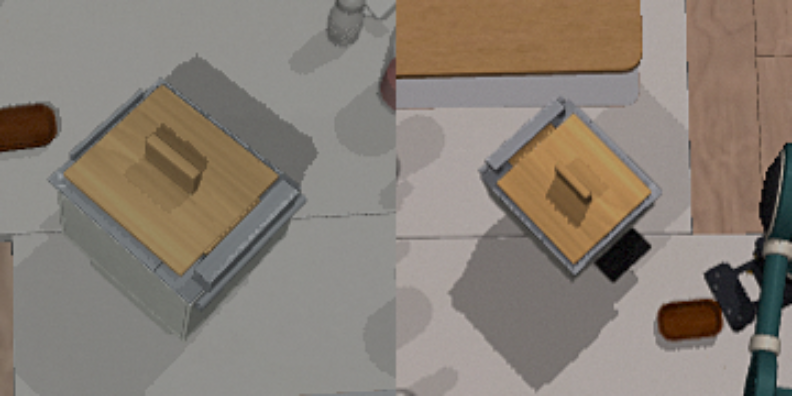

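The lid is seated flat: front edge at caddy x of about −0.086, lip at −0.0925, tongue under the bridge. Now the pedal, leaned back with fingers shut.

Run:
```python
from h import *
from cell import manip,cams,inverse_kinematics as ik
s=-1; o=rv(tool(lidrot(YAW,-.5),s))
manip.move_pose(C-.17*fx+.15*ez,o)
B=C-.106*fx
manip.move_linear(C-.14*fx+.09*ez,rate=.15)
manip.move_linear(B+.064*ez,rate=.1)
st=manip.state(); f0=st["contact_force"].copy(); print(st["clock"],f0.round(1),st["tool_pos"]-B)
z=.064; log=[]
while z>.024:
    z-=.002 if z>.034 else .0006
    manip.move_linear(B+z*ez,rate=.03); st=manip.state(); f=st["contact_force"]-f0
    log.append((round(z*1e3,1),round(st["tool_pos"][2]*1e3,1),f.round(1).tolist(),round(st["clock"],2)))
    if f[2]>22 or np.linalg.norm(f)>35: print("stop"); break
for l in log[::1]: print(*l)
c=cams.capture("scene"); np.savez("pics/s5.npz",**c); x,y=250,150; cv2.imwrite("pics/s5.png",cv2.resize(c["image"][y:y+200,x:x+220],None,fx=2.7,fy=2.7))
```

```text
17.2083 [-0.6  0.2 -0. ] [ 1.28840810e-04 -1.07639723e-06  6.44047092e-02]
stop
62.0 62.2 [1.6, 0.6, 0.4] 17.46
60.0 59.9 [0.8, -0.1, -0.1] 17.71
58.0 57.8 [0.6, -0.6, -0.0] 17.96
56.0 56.1 [1.2, -0.5, 0.2] 18.21
54.0 54.6 [-2.3, -2.1, 6.3] 18.46
52.0 52.7 [-0.1, -0.9, 5.7] 18.71
50.0 50.6 [-1.2, -1.0, 6.4] 18.96
48.0 48.6 [-0.5, -0.9, 6.2] 19.21
46.0 46.6 [-0.8, -0.0, 5.6] 19.46
44.0 44.4 [-0.1, -0.1, 4.6] 19.71
42.0 42.3 [0.8, 0.1, 4.7] 19.96
40.0 40.1 [-0.1, 0.3, 4.7] 20.21
38.0 38.0 [-0.8, -0.2, 4.4] 20.46
36.0 35.9 [-1.2, -0.0, 4.3] 20.71
34.0 33.8 [-1.1, -0.1, 2.6] 20.96
33.4 33.2 [-1.9, -0.3, 2.7] 21.21
32.8 32.7 [-1.0, 1.0, 2.5] 21.46
32.2 32.1 [-1.4, 0.6, 3.1] 21.71
31.6 31.6 [-1.6, 1.5, 3.2] 21.96
31.0 31.0 [-0.7, 1.4, 2.7] 22.21
30.4 30.4 [0.1, 1.4, 3.7] 22.46
29.8 29.8 [0.4, 1.6, 2.8] 22.71
29.2 29.3 [-0.8, 0.9, 2.6] 22.96
28.6 28.7 [0.8, -0.0, 2.8] 23.21
28.0 28.0 [1.9, 0.2, 2.4] 23.46
27.4 27.6 [0.2, -0.6, 4.3] 23.71
26.8 27.4 [-3.4, -1.7, 9.3] 23.96
26.2 27.2 [-6.4, -3.5, 14.6] 24.21
25.6 27.0 [-7.5, -4.7, 20.7] 24.46
25.0 26.8 [-12.9, -7.3, 25.9] 24.71
```

View pics/s5.png

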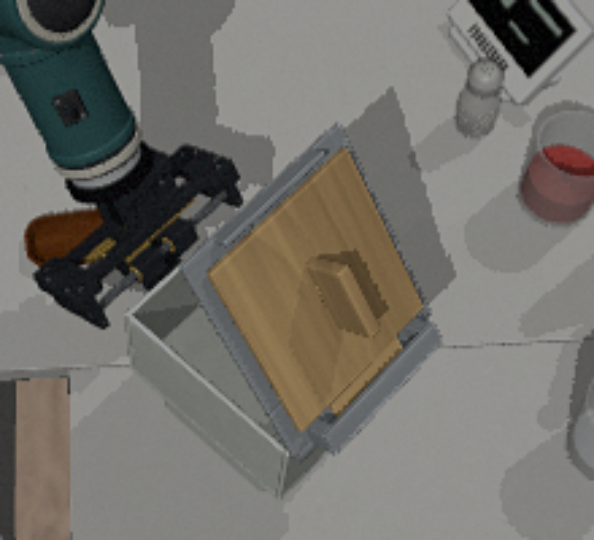

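The frame is wide open with the pedal at its stop and the lid still under the bridge. Hold for a second, then ease up.

Run:
```python
from h import *
from cell import manip,cams
B=C-.106*fx
manip.dwell(1.1)
manip.move_linear(B+.045*ez,rate=.007); print(manip.state()["contact_force"].round(1))
manip.move_linear(B+.060*ez,rate=.006); st=manip.state(); print(st["clock"],st["contact_force"].round(1))
manip.move_linear(C-.15*fx+.09*ez,rate=.1)
manip.move_linear(C-.24*fx+.2*ez,rate=.15)
manip.dwell(.3)
c=cams.capture("scene"); c2=cams.capture("top")
for k in(c,c2):
    P=cloud(k); w=cv2.inRange(cv2.cvtColor(k["image"],cv2.COLOR_BGR2HSV),(8,60,60),(30,255,255))>0
    Q=(P-C)@np.c_[fx,fy,ez]
    m=w&(np.abs(Q[...,:2])<.12).all(2)&(np.abs(Q[...,2]-.17)<.012); b=Q[m]
    print(len(b),np.percentile(b,[.5,50,99.5],axis=0).round(4).tolist(),"plane",np.linalg.lstsq(np.c_[b[:,:2],np.ones(len(b))],b[:,2],rcond=None)[0].round(4))
x,y=230,150; cv2.imwrite("pics/s6.png",cv2.resize(np.hstack([c["image"][y:y+200,x:x+200],c2["image"][120:320,220:420]]),None,fx=2,fy=2))
print(manip.state()["clock"])
```

```text
[-3.2 -1.3  4.3]
31.5167 [-0.3  0.   0.6]
4021 [[-0.0805, -0.0679, 0.1668], [-0.0019, -0.0074, 0.1714], [0.0666, 0.0702, 0.1777]] plane [-0.0008  0.0029  0.1715]
2403 [[-0.0816, -0.0678, 0.1618], [-0.0067, 0.0052, 0.17], [0.0741, 0.0709, 0.178]] plane [-0.0013  0.0026  0.17  ]
33.7
```

View pics/s6.png

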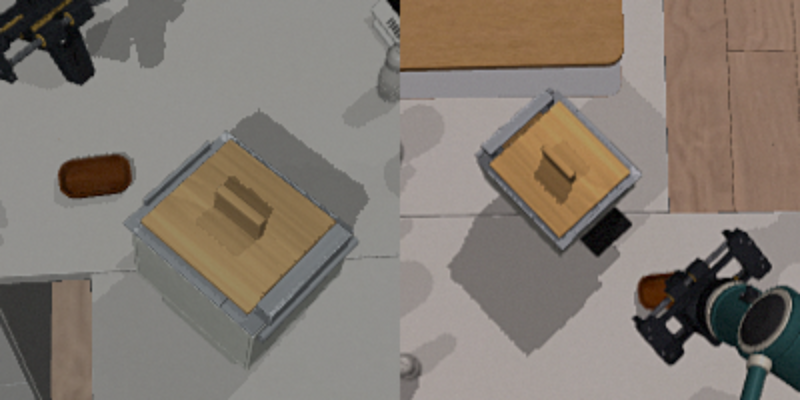

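The lid is flat and shut, with its tongue under the bridge after sliding back about 4 mm to the stop. The pedal is up, the robot is clear, and the dish has not moved. Handing in.

```bash
python3 -c "
from cell import order; print(order.close_job())"
```

```text
the job is handed in; nothing more can be done
None
```

The lid is back on the caddy with its tongue under the bridge; I pressed the pedal to its stop, held it for about a second and eased it up, the lid ended shut and flat in place, and I handed the job in at about 34 s on the robot's clock.

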